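# Set the oven timer's thumbwheels to 2 hours 30 minutes

## Task

The roast is in the oven: set the green timer to 2 hours 30 minutes. Roll its left wheel (hours, red grips) until the 2 lies squarely on top, between the red marks, and its right wheel (tens of minutes, blue grips) until the 3 does. Do not touch the cream timer.

Things in the scene. Friction and masses are not known exactly. Their poses are not given: they have to be found in the camera images.
- green_timer: green timer, 124 x 150 x 102 mm, fixed. Origin: centre of underside, z up; front (-x, buzzer slots) towards the robot within 17 degrees, +y left. Two wheels on one level axle along y, 52 mm up, centred at y = +35 and -35 mm. Front and back walls are 46 mm high; cheeks beside and between the wheels 78 mm, with red marks on top: digits are read straight above the axle.
- green_hours (a joint): left wheel, red grips. rad; digit d (0 to 5) is on top at d x 1.047; grows as the wheel's top rolls to the back (+x); stops at -0.35 and 5.6. Drum radius 32 mm. Six round grip bars along y, 12 mm thick, 32 mm long, centred 44 mm from the axle on 7 mm webs, half-way between digits: 30 degrees either side of a digit on top. Push a bar from beside with closed fingers.
- green_minutes (a joint): right wheel, blue grips, tens of minutes: otherwise the same in form, digits, bars and joint sense as the left wheel. No clicks: both wheels turn at about 1.5 N at the bars and stay where they are left.
- cream_timer: cream timer of the same shape, size, frame and wheels as the green one, for another dish; not to be touched. Green may stand left of cream or right of it. (Overhead a microwave hangs 0.47 m above the work surface, from x = 0.54 back: draw the arm in before swinging it across.)

How it is judged:
By the outcome, as a careful person would: the job done as asked, in the order asked, and still so for the second after the job is handed in, with the robot touching nothing.
It also fails if it takes over 37 s, if anything falls off the work surface, if the arm or the gripper's body presses on something with over 40 N, if the wrist force passes 120 N, or if a joint passes its speed limit or range.

## Robot

A 6-joint arm with a two-finger parallel gripper is mounted at the origin on a cart in front of the work surface, level with it; the furniture and walls round the work are solid. World frame = base frame: x ahead of the robot, y to its left, z up, the work surface at z = 0. Lengths are in m, angles in rad, forces in N, time in s.
With the tool pointing down it reaches from about 0.3 to 0.875 m from the base axis. Payload 6.4 kg.
Tool frame: the origin (TCP) lies midway between the tips of the shut fingers; the grasp point (between the pads) lies robot.grip_point_offset behind it (robot.grip_point_offset is the distance from the TCP to the grasp point, in m); z points along the fingers, y is the direction in which the jaws open and shut (so a half turn about z gives the same grasp; the last joint's range is limited). The gripper opens to 88 mm and grips with 3 to 60 N. Pads are 18 mm wide; open, the fingers measure 123 mm over their backs; the gripper's body (75 mm by 187 mm) begins 45 mm behind the grasp point.
Start: joints at [-1.423, 0.181, 1.607, -0, 1.354, -0.206], TCP at [0.199, -0.539, 0.239] pointing down, gripper open.
Joint ranges: [-2.99, 2.99], [-0.89, 2.07], [0.3, 2.58], [-1.14, 4.28], [0, 2.63], [-3.12, 3.12]. Speed limits (rad/s): [2.57, 2.57, 3.01, 3.14, 3.14, 3.14].

## Interface

Orientations are given as a rotation vector (axis times angle).
In Python, from bench import robot gives the robot as it stands. Calls block until the motion is done:
- robot.move_ptp(position, orientation): joint-space move of the TCP to a pose.
- robot.servo_line(position, rot=None, rate=0.15): straight line of the TCP; rot=None keeps the orientation; rate is the mean speed in m/s.
- robot.goto_joints(angles): joint-space move.
- robot.release() and robot.grab(squeeze=None): open the fingers fully, or close them until they stop; squeeze is the grip in N (None keeps the last).
- robot.sleep(seconds).
- robot.ik(position, orientation): joint angles nearest the present ones, or None.
- robot.observe(): the state.
- robot.camera(name): name is "side" or "top"; returns the picture (384x512x3 uint8, red, green, blue); there is no depth.
- robot.calibration(name): a dict with "K" (3x3 intrinsics, pixels), "cam_to_world" (4x4, takes a point from camera to world coordinates). Camera axes: x right, y up, looking along -z (the intrinsics and any distortion apply to the point x, -y, -z); pixel columns grow to the right and rows downward; lengths in m; the calibration is good to about 2 mm. A picture is of the moment at which its call begins. calibration takes no time and is no camera call.
A pose or a line that the arm cannot do raises robot.MotionError and nothing moves.
- robot.job_done(): hands the job in, once; it reports no verdict.
The state is a dict: "time_s": time; "joints": joint angles; "dq": joint speeds; "joint_efforts": joint torques, N m; "eef_pos": TCP position; "eef_rot": TCP orientation; "wrist_force": force on the tool from outside, world axes, zero at the start; "torque": the same for the moment, N m; "finger_gap": finger opening in m.
Only numpy, scipy, OpenCV 4.12 (cv2) and the standard library are available. Lean on these libraries where they do the work, as an engineer would, in place of code of your own. Each camera call takes 0.05 s, during which the arm holds its last target.

## Working session

There is one attempt and no reset: what is moved stays moved. The work goes in short steps, each a Python script; the robot and the scene stay as the last script left them, time stands still between calls to the robot, and variables do not carry over. Pictures are saved under pics/ and viewed, and the job is handed in when it is done.

```bash
mkdir -p pics; ls; python3 - <<'E'
from bench import robot
import cv2,numpy as np
np.set_printoptions(precision=4,suppress=True)
for n in("side","top"):
    im=robot.camera(n); cv2.imwrite(f"pics/{n}0.png",im[:,:,::-1]); c=robot.calibration(n); print(n,{k:np.array(v) if not isinstance(v,dict) else v for k,v in c.items()})
o=robot.observe(); print(o); print(robot.grip_point_offset)
E
```

```text
pics
side {'K': array([[422.3217,   0.    , 255.3039],
       [  0.    , 422.3217, 190.9216],
       [  0.    ,   0.    ,   1.    ]]), 'cam_to_world': array([[ 0.9417,  0.2071, -0.265 ,  0.2896],
       [-0.336 ,  0.5442, -0.7687, -0.6671],
       [-0.015 ,  0.813 ,  0.5821,  0.5619],
       [ 0.    ,  0.    ,  0.    ,  1.    ]])}
top {'K': array([[367.5036,   0.    , 259.4725],
       [  0.    , 367.5036, 183.8467],
       [  0.    ,   0.    ,   1.    ]]), 'cam_to_world': array([[ 0.0102,  0.9977, -0.0666,  0.4587],
       [-0.9997,  0.0086, -0.0247, -0.0278],
       [-0.0241,  0.0668,  0.9975,  0.9703],
       [ 0.    ,  0.    ,  0.    ,  1.    ]])}
{'time_s': 0.1, 'joints': array([-1.4233,  0.1815,  1.6079, -0.    ,  1.3538, -0.2063]), 'dq': array([-0.0007,  0.    , -0.0032, -0.0008,  0.0011, -0.0004]), 'joint_efforts': array([  0.0001, -43.4828, -34.2697,   0.0703,   0.0341,  -0.    ]), 'eef_pos': array([ 0.1991, -0.5389,  0.2379]), 'eef_rot': array([-3.091 , -0.5525, -0.    ]), 'wrist_force': array([ 0.1681, -0.2684, -0.0024]), 'torque': array([-0.0072, -0.0331, -0.0193]), 'finger_gap': 0.08781024356364721}
0.0187
```

View pics/side0.png

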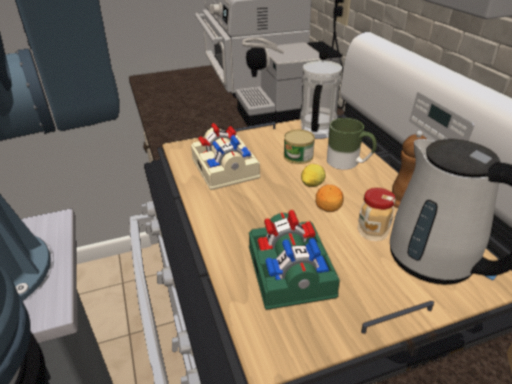

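View pics/top0.png

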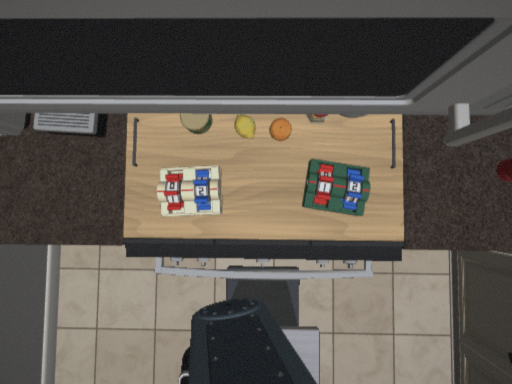

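```bash
python3 - <<'E'
import cv2,numpy as np
t=cv2.imread("pics/top0.png")[150:225,295:380]; s=cv2.imread("pics/side0.png")[200:315,235:350]
cv2.imwrite("pics/tz.png",cv2.resize(t,None,fx=8,fy=8,interpolation=cv2.INTER_CUBIC))
cv2.imwrite("pics/sz.png",cv2.resize(s,None,fx=5,fy=5,interpolation=cv2.INTER_CUBIC))
E
```

```text
(no output)
```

View pics/tz.png

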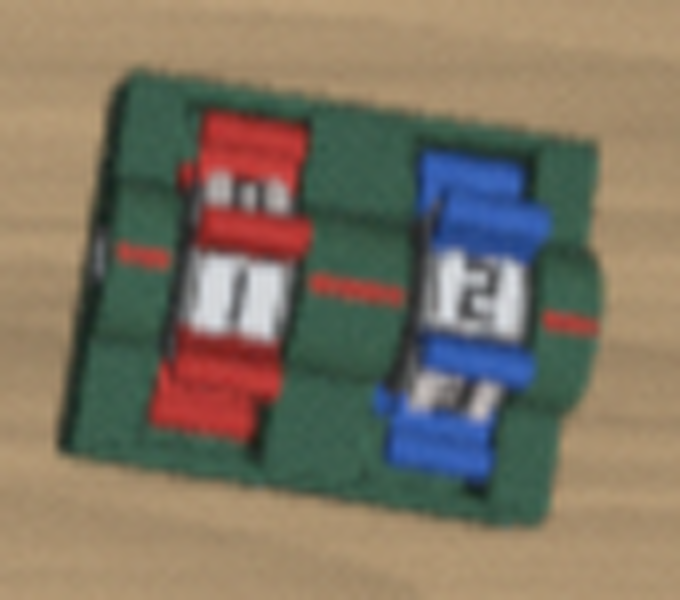

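View pics/sz.png

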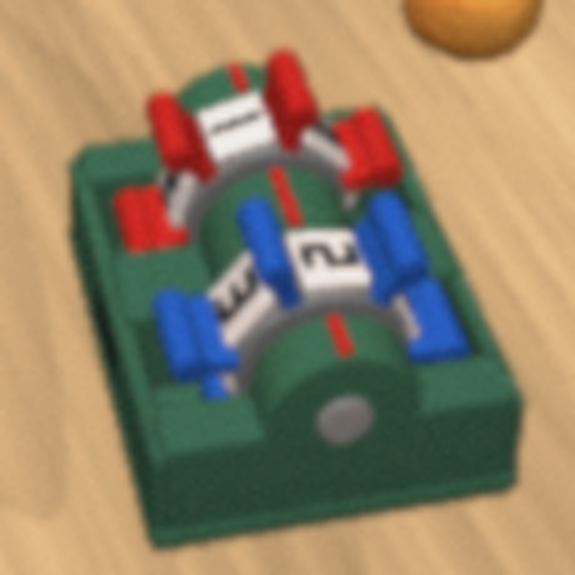

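```bash
cat >h.py <<'E'
import cv2,numpy as np
from scipy.optimize import least_squares
np.set_printoptions(precision=4,suppress=True)
from bench import robot
CAL={n:(np.array(robot.calibration(n)["K"]),np.array(robot.calibration(n)["cam_to_world"])) for n in("side","top")}
def proj(n,P):
    K,T=CAL[n]; P=np.atleast_2d(P); Ti=np.linalg.inv(T); c=P@Ti[:3,:3].T+Ti[:3,3]
    c=c*[1,-1,-1]; q=c@K.T; return q[:,:2]/q[:,2:]
def world(p,L):
    x,y,a=p[:3]; L=np.atleast_2d(L); c,s=np.cos(a),np.sin(a)
    return np.c_[x+c*L[:,0]-s*L[:,1], y+s*L[:,0]+c*L[:,1], L[:,2]]
def barpts(q,yc):  # bars: centre angle from top toward +x
    out=[]
    for k in range(6):
        f=q+np.pi/6+k*np.pi/3
        for yy in(-16,16):
            out.append([.044*np.sin(f),(yc+yy)/1000,.052+.044*np.cos(f)])
    return np.array(out)
def overlay(n,im,p,qh,qm,fn,box,f):
    x0,y0,x1,y1=box
    im=cv2.resize(np.ascontiguousarray(im[y0:y1,x0:x1,::-1]),None,fx=f,fy=f,interpolation=cv2.INTER_CUBIC)
    def D(L): return ((proj(n,world(p,L))-[x0,y0]+.5)*f-.5).round().astype(int)
    def ln(L,c):
        d=D(L); [cv2.line(im,tuple(map(int,a)),tuple(map(int,b)),c,1,cv2.LINE_AA) for a,b in zip(d[:-1],d[1:])]
    for z in(0,.046): ln(np.array([[.062,.075,z],[.062,-.075,z],[-.062,-.075,z],[-.062,.075,z],[.062,.075,z]]),(0,255,255))
    ln(np.array([[0,.075,.078],[0,-.075,.078]]),(255,255,0))
    for q,y,c in((qh,35,(255,0,255)),(qm,-35,(0,255,0))):
        b=barpts(q,y)
        for k in range(6):
            if b[2*k,2]>.045: ln(b[2*k:2*k+2],c)
        for y0_ in(-16,16): pass
    cv2.imwrite(fn,im)
TB=(295,150,380,225); SB=(235,200,350,315)
E
cat >fit.py <<'E'
from h import *
t=lambda u,v:(np.array([u,v])+.5)/8-.5+[295,150]
s=lambda u,v:(np.array([u,v])+.5)/5-.5+[235,200]
obs=[("top",(.062,-.075,.046),t(598,143)),("top",(-.062,-.075,.046),t(545,525)),("top",(.062,.075,.046),t(128,72)),
("top",(0,.075,.078),t(118,252)),("top",(0,-.075,.078),t(599,326)),
("side",(0,-.075,.078),s(350,355)),("side",(-.062,-.075,.046),s(150,472)),("side",(.062,-.075,.046),s(520,405)),("side",(-.062,-.075,0),s(155,548)),("side",(.062,-.075,0),s(512,492)),("side",(0,-.075,.052),s(345,420)),("side",(-.062,.075,.046),s(72,160))]
def r(p): return np.concatenate([proj(n,world(p,L))[0]-o for n,L,o in obs])
so=least_squares(r,[.45,-.22,-.1],loss="soft_l1"); print(so.x,np.degrees(so.x[2])); print(r(so.x).reshape(-1,2))
p=so.x
import sys
qh,qm=1.0,2.1
rgb=lambda f:cv2.imread(f)[:,:,::-1]
overlay("top",rgb("pics/top0.png"),p,qh,qm,"pics/to.png",TB,8)
overlay("side",rgb("pics/side0.png"),p,qh,qm,"pics/so.png",SB,5)
E
python3 fit.py
```

```text
[ 0.5174 -0.1868 -0.1445] -8.279276015979539
[[-4.159  -1.5816]
 [-4.31   -0.3984]
 [-4.6461 -1.6427]
 [-5.7841 -0.9286]
 [-4.2974 -0.7486]
 [-0.5649  2.9672]
 [ 0.2049  0.0602]
 [ 1.5036  0.8529]
 [-0.7421  3.8196]
 [ 0.3002  2.3858]
 [-0.4248  1.4843]
 [-1.6339  0.4922]]
```

```bash
cat >>fit.py <<'E'
for cam in("top","side"):
    O=[o for o in obs if o[0]==cam]
    f=lambda p:np.concatenate([proj(n,world(p,L))[0]-o for n,L,o in O])
    so=least_squares(f,[.45,-.22,-.1]); print(cam,so.x,np.abs(f(so.x)).max()); print(f(so.x).reshape(-1,2))
E
python3 fit.py; python3 - <<'E'
import sys; sys.path.insert(0,'.')
from h import *
# tool tips visible? project TCP
print(proj("top",[.199,-.539,.239]),proj("side",[.199,-.539,.239]))
# table edges
for y in(-.4,0,.4): print(proj("top",[.35,y,0]),proj("side",[.35,y,0]))
E
```

```text
[ 0.5174 -0.1868 -0.1445] -8.279276015979539
[[-4.159  -1.5816]
 [-4.31   -0.3984]
 [-4.6461 -1.6427]
 [-5.7841 -0.9286]
 [-4.2974 -0.7486]
 [-0.5649  2.9672]
 [ 0.2049  0.0602]
 [ 1.5036  0.8529]
 [-0.7421  3.8196]
 [ 0.3002  2.3858]
 [-0.4248  1.4843]
 [-1.6339  0.4922]]
top [ 0.5149 -0.1982 -0.1428] 1.0762913306183464
[[ 0.3945 -0.6006]
 [ 0.364   0.6276]
 [-0.1605 -0.5711]
 [-1.0763  0.2044]
 [ 0.4839  0.2904]]
side [ 0.5196 -0.1834 -0.1504] 2.0116254334379846
[[-0.4928  1.143 ]
 [ 0.4092 -2.0116]
 [ 1.4899 -0.7646]
 [-0.546   1.7352]
 [ 0.2981  0.7546]
 [-0.3503 -0.3519]
 [-0.9149 -1.0617]]
[[535.8519 347.9672]] [[ 56.4543 531.389 ]]
[[411.8226 252.024 ]] [[236.4475 421.146 ]]
[[257.3825 250.012 ]] [[176.9098 231.0301]]
[[106.0881 248.0409]] [[148.8445 141.4119]]
```

View pics/so.png

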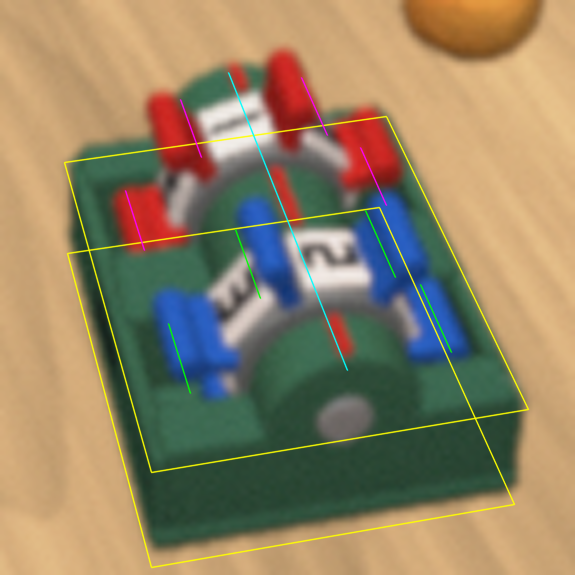

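View pics/to.png

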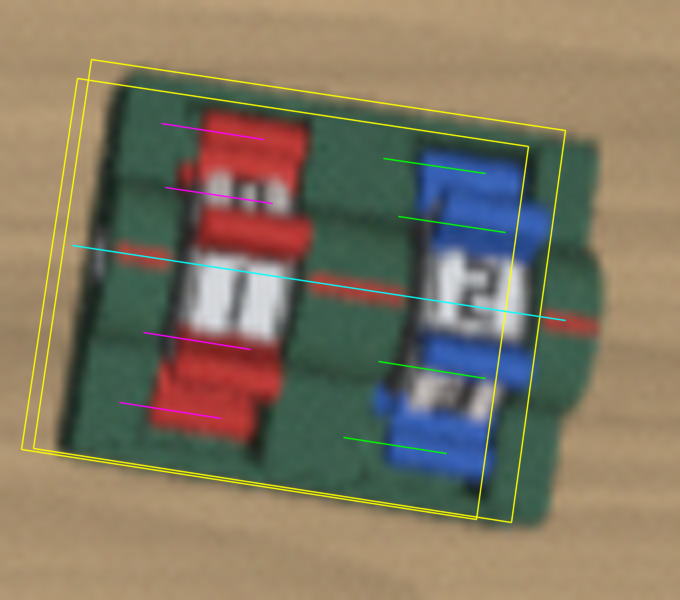

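```bash
cat >>h.py <<'E'
from scipy.spatial.transform import Rotation as Rn
def rot(a):
    c,s=np.cos(a),np.sin(a)
    return Rn.from_matrix(np.array([[c,s,0],[s,-c,0],[0,0,-1.]])).as_rotvec()
def st():
    o=robot.observe(); print(round(o["time_s"],2),o["eef_pos"],"F",o["wrist_force"],"gap",round(o["finger_gap"],4)); return o
def pics(tag):
    for n in("side","top"): cv2.imwrite(f"pics/{n}_{tag}.png",robot.camera(n)[:,:,::-1])
E
python3 - <<'E'
import sys; sys.path.insert(0,'.')
from h import *
robot.grab(); st()
robot.move_ptp([.38,-.20,.16],rot(-.144)); o=st(); print(o["eef_rot"],rot(-.144),o["joints"]); pics("a")
print(proj("side",o["eef_pos"]),proj("top",o["eef_pos"]))
E
```

```text
1.4 [ 0.1993 -0.5394  0.2387] F [ 0.5279 -0.3669  0.6754] gap 0.0007
2.86 [ 0.3803 -0.2008  0.1604] F [-0.1248 -0.0971 -0.1787] gap 0.0004
[ 3.1326 -0.2263  0.0011] [ 3.1335 -0.226   0.    ] [-0.7633 -0.0628  2.033  -0.0002  1.1703  0.9518]
[[210.5395 227.8629]] [[347.748  245.4838]]
```

View pics/side_a.png

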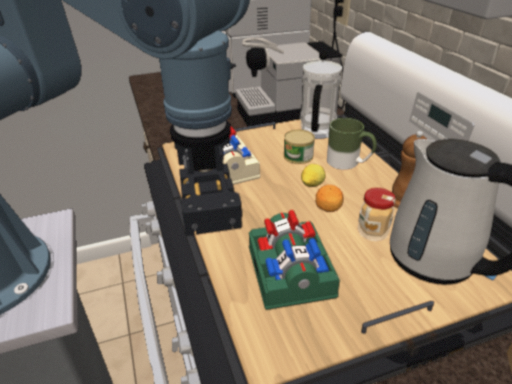

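View pics/top_a.png

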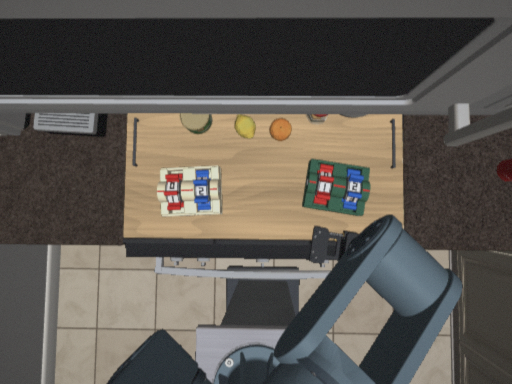

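```bash
python3 - <<'E'
import sys; sys.path.insert(0,'.')
from h import *
o=robot.observe()
R=Rn.from_rotvec(o["eef_rot"]).as_matrix()
for n,b,f in(("side",(160,110,260,250),5),("top",(295,210,385,280),8)):
    im=cv2.imread(f"pics/{n}_a.png")
    c=cv2.resize(im[b[1]:b[3],b[0]:b[2]],None,fx=f,fy=f,interpolation=cv2.INTER_CUBIC)
    # finger box 18 x 35 at tip, body box at z=-0.0637
    for hx,hy,z,col in((.009,.0175,0,(0,255,0)),(.009,.0175,-.06,(0,255,0)),(.0375,.0935,-.0637,(0,255,255))):
        P=np.array([[hx,hy,z],[hx,-hy,z],[-hx,-hy,z],[-hx,hy,z]])@R.T+o["eef_pos"]
        cv2.polylines(c,[((proj(n,P)-b[:2]+.5)*f).round().astype(np.int32)],True,col,1)
    cv2.imwrite(f"pics/{n}_az.png",c)
E
```

```text
(no output)
```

View pics/side_az.png

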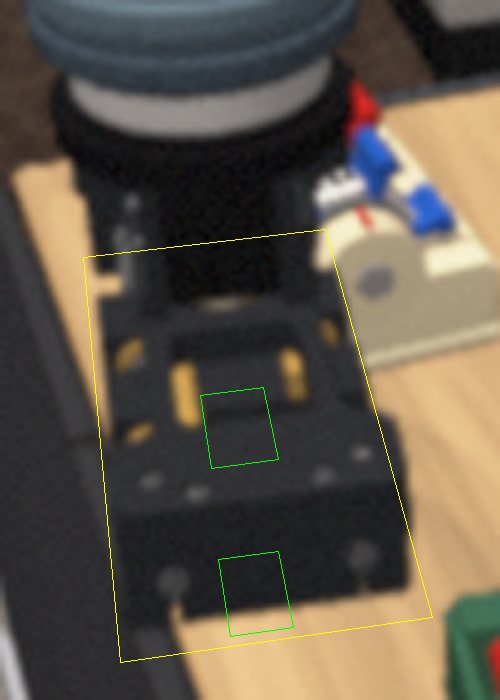

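View pics/top_az.png

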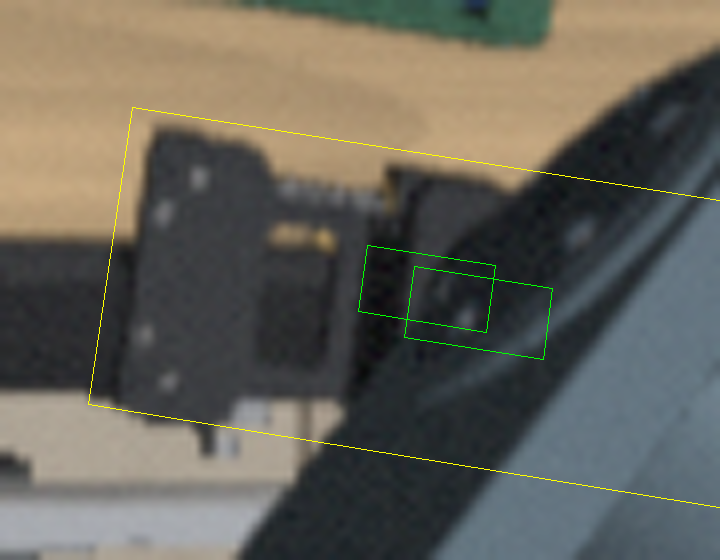

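```bash
python3 - <<'E'
import sys; sys.path.insert(0,'.')
from h import *
t=lambda u,v:(np.array([u,v])+.5)/8-.5+[295,150]
s=lambda u,v:(np.array([u,v])+.5)/5-.5+[235,200]
pts={"mark right end":(t(598,326),s(350,355)),"mark left end":(t(118,252),s(235,68)),"corner FR top":(t(545,525),s(152,470)),"corner BR":(t(598,143),s(520,405)),
"orange":((281,129),(329,197)),"lemon":((245,126),(313,175)),"mid mark L":(t(310,285),s(275,170)),"mid mark R":(t(405,297),s(298,222))}
for k,(a,b) in pts.items():
    f=lambda P:np.r_[proj("top",P)[0]-a,proj("side",P)[0]-b]
    r=least_squares(f,[.45,-.2,.05]); print(k,r.x,r.fun)
print(proj("top",[[0,0,0],[0,0,.2],[.1,0,0]]))
E
```

```text
mark right end [ 0.504  -0.2672  0.0916] [-0.0326  0.0893  0.0599 -0.0075]
mark left end [ 0.5252 -0.1252  0.0903] [ 0.0099 -0.0289 -0.0226  0.0025]
corner FR top [ 0.4433 -0.2597  0.0563] [-0.1615  0.5181  0.337  -0.0294]
corner BR [ 0.5612 -0.2765  0.0575] [-0.2614  0.6407  0.4341 -0.0674]
orange [ 0.6602 -0.0579  0.0445] [-0.1354  0.3281  0.2823 -0.0447]
lemon [0.6689 0.0342 0.0397] [-0.0797  0.2021  0.1868 -0.0272]
mid mark L [ 0.5159 -0.1822  0.0918] [ 0.0387 -0.1104 -0.0815  0.0094]
mid mark R [ 0.5122 -0.2099  0.0936] [-0.0099  0.0279  0.02   -0.0024]
[[255.9319 388.4767]
 [252.5766 437.109 ]
 [256.3536 348.2185]]
```

```bash
cat > f2.py <<'E'
from h import *
t=lambda u,v:(np.array([u,v])+.5)/8-.5+[295,150]
s=lambda u,v:(np.array([u,v])+.5)/5-.5+[235,200]
obs=[("top",(.062,-.075,.046),t(598,143)),("top",(-.062,-.075,.046),t(545,525)),("top",(.062,.075,.046),t(128,72)),
("top",(0,.075,.078),t(118,252)),("top",(0,-.075,.078),t(599,326)),
("side",(0,-.075,.078),s(350,355)),("side",(0,.075,.078),s(235,68)),("side",(-.062,-.075,.046),s(150,470)),("side",(.062,-.075,.046),s(521,403)),("side",(-.062,-.075,0),s(153,548)),("side",(.062,-.075,0),s(513,490)),("side",(0,-.075,.052),s(345,420)),("side",(-.062,.075,.046),s(72,158))]
for cam in("top","side"):
    O=[o for o in obs if o[0]==cam]
    def f(p):return np.concatenate([proj(n,world(p[:3],L)+[0,0,p[3]])[0]-o for n,L,o in O])
    so=least_squares(f,[.45,-.22,-.1,0]); print(cam,so.x,so.cost);print(f(so.x).reshape(-1,2))
    J=np.linalg.inv(so.jac.T@so.jac); print("sd/px",np.sqrt(np.diag(J)))
    # full tilt
    def g(p):
        P=[Rn.from_rotvec(p[3:6]).apply(np.array(L))+p[:3] for n,L,o in O]
        return np.concatenate([proj(n,P_)[0]-o[2] for n,P_,o in zip([cam]*9,P,O)])
    so=least_squares(g,[.5,-.2,0,0,0,-.14]); print("6dof",so.x,so.cost)
E
python3 f2.py
```

```text
top [ 0.5162 -0.202  -0.1428 -0.0183] 0.27274388851361236
[[-0.0974 -0.2873]
 [-0.0006 -0.0152]
 [ 0.4955 -0.0876]
 [-0.3506  0.2398]
 [-0.0313  0.1364]]
sd/px [0.0014 0.0027 0.0131 0.0121]
6dof [ 0.5149 -0.2007 -0.0159  0.0144  0.0205 -0.1426] 0.16996612514538978
side [ 0.5228 -0.1774 -0.1524 -0.007 ] 4.928496130223525
[[-0.5878  1.1244]
 [-0.3225  0.1513]
 [ 0.85   -1.975 ]
 [ 0.7318 -0.4371]
 [ 0.2773  1.1263]
 [-0.4027  0.8375]
 [-0.4313 -0.5309]
 [-0.1775 -0.2496]]
sd/px [0.0019 0.0037 0.0086 0.0044]
6dof [ 0.5236 -0.1766 -0.0074  0.0063 -0.0098 -0.1546] 4.716608766438949
```

```bash
python3 - <<'E'
import sys; sys.path.insert(0,'.')
from h import *
print(robot.ik([.42,-.2,.13],rot(-.144-np.pi/2)))
robot.move_ptp([.42,-.2,.13],rot(-.144-np.pi/2)); o=st(); pics("b")
R=Rn.from_rotvec(o["eef_rot"]).as_matrix()
for n,b,f in(("side",(160,130,340,320),4),("top",(295,150,395,260),5)):
    im=cv2.imread(f"pics/{n}_b.png")
    c=cv2.resize(im[b[1]:b[3],b[0]:b[2]],None,fx=f,fy=f,interpolation=cv2.INTER_CUBIC)
    for hx,hy,z,col in((.009,.0175,0,(0,255,0)),(.0375,.0935,-.0637,(0,255,255))):
        P=np.array([[hx,hy,z],[hx,-hy,z],[-hx,-hy,z],[-hx,hy,z]])@R.T+o["eef_pos"]
        cv2.polylines(c,[((proj(n,P)-b[:2]+.5)*f).round().astype(np.int32)],True,col,1)
    cv2.imwrite(f"pics/{n}_bz.png",c)
E
```

```text
[-0.7004  0.0684  1.9721 -0.      1.1011  2.5852]
4.41 [ 0.42   -0.2002  0.13  ] F [ 0.2393 -1.4113  0.4967] gap 0.0007
```

View pics/side_bz.png

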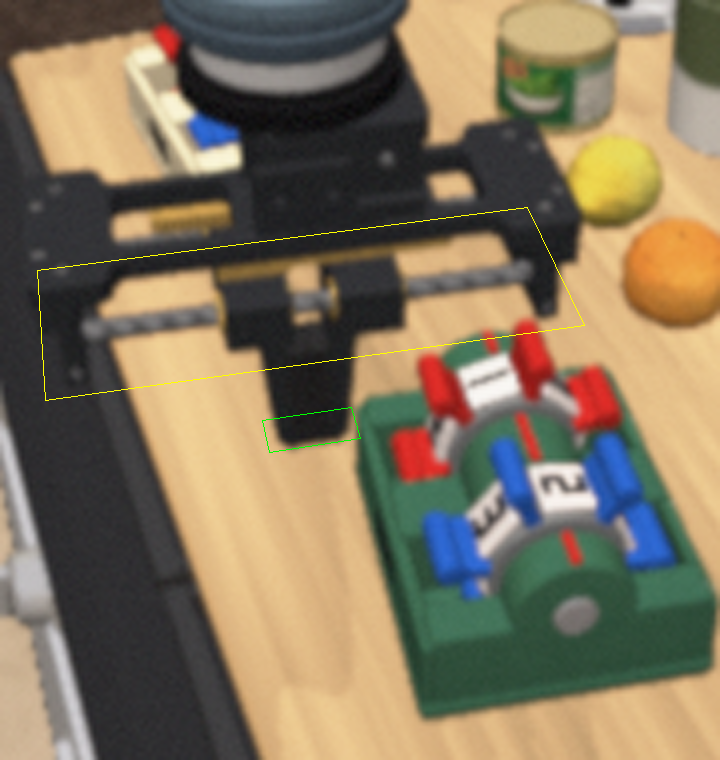

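View pics/top_bz.png

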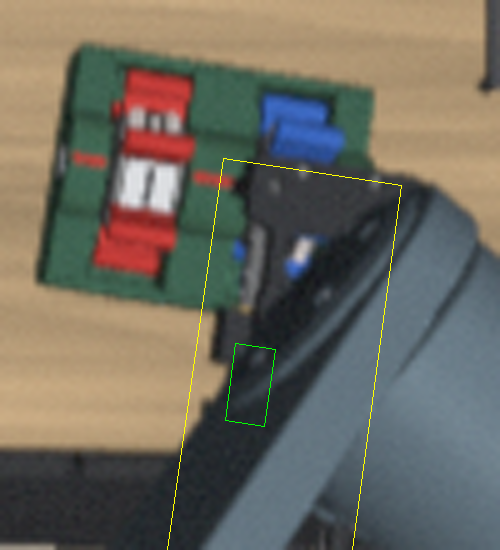

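```bash
cat >>h.py <<'E'
P=np.array([.519,-.188,-.147])
def tp(x,y,z): return world(P,[x,y,z])[0]
RO=rot(P[2])
E
python3 - <<'E'
import sys; sys.path.insert(0,'.')
from h import *
robot.move_ptp(tp(-.07,.035,.13),RO); st()
robot.servo_line(tp(-.055,.035,.082),rate=.15); st()
robot.servo_line(tp(-.035,.035,.084),rate=.08); st()
robot.servo_line(tp(-.015,.035,.088),rate=.08); st()
pics("c")
for n,b,f in(("side",(190,130,340,320),4),("top",(295,150,395,260),6)):
    im=cv2.imread(f"pics/{n}_c.png")
    cv2.imwrite(f"pics/{n}_cz.png",cv2.resize(im[b[1]:b[3],b[0]:b[2]],None,fx=f,fy=f,interpolation=cv2.INTER_CUBIC))
E
```

```text
5.79 [ 0.4549 -0.1432  0.13  ] F [-0.4843 -0.733  -0.7363] gap 0.0003
6.28 [ 0.4695 -0.1453  0.0819] F [-0.193   0.3078  0.1953] gap 0.0003
6.67 [ 0.4797 -0.1465  0.0861] F [-54.1986   7.7327  57.024 ] gap 0.0004
7.08 [ 0.511  -0.1511  0.0928] F [-9.4068  9.5016 26.9994] gap 0.0004
```

View pics/side_cz.png

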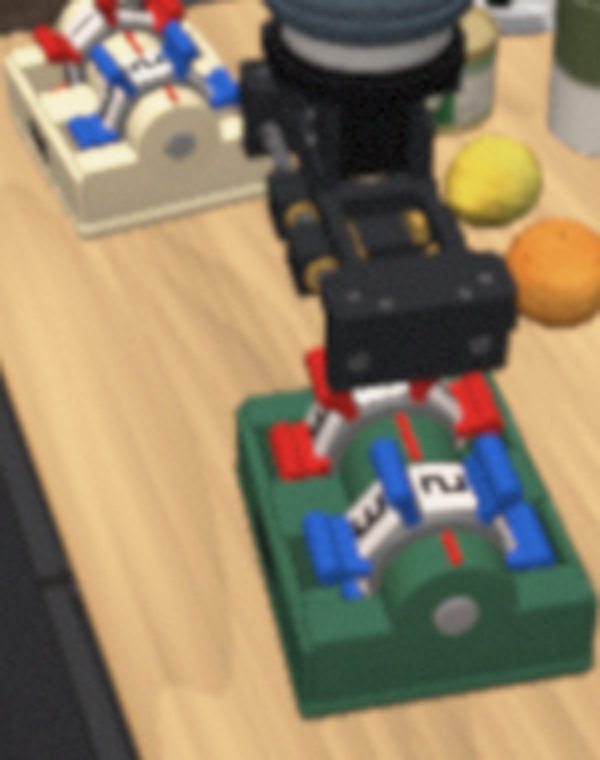

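View pics/top_cz.png

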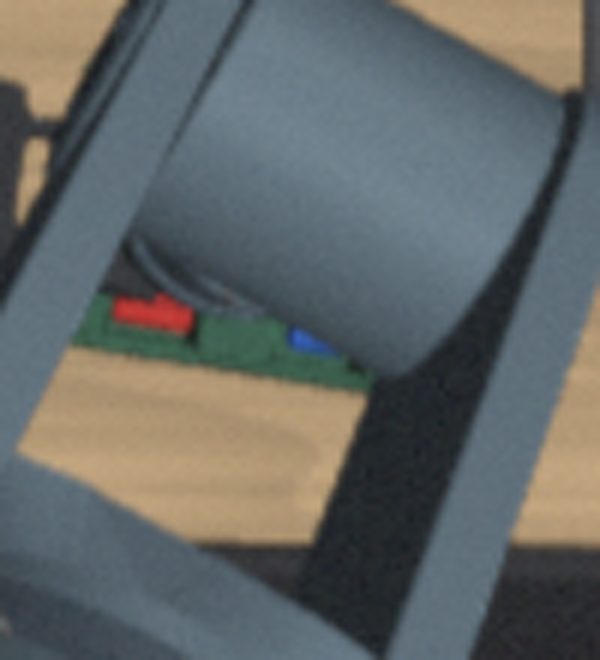

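```bash
cat >>h.py <<'E'
def look(tag):
    pics(tag)
    a=cv2.imread(f"pics/side_{tag}.png")[200:315,235:350]; b=cv2.imread(f"pics/top_{tag}.png")[150:225,295:380]
    a=cv2.resize(a,(480,480),interpolation=cv2.INTER_CUBIC); b=cv2.resize(b,None,fx=3.7,fy=6.4*0+3.7,interpolation=cv2.INTER_CUBIC)
    c=np.zeros((480,800,3),np.uint8); c[:,:480]=a; c[:b.shape[0],480:480+b.shape[1]]=b[:,:320]
    cv2.imwrite(f"pics/l_{tag}.png",c)
E
python3 - <<'E'
import sys; sys.path.insert(0,'.')
from h import *
robot.servo_line(tp(-.015,.035,.125),rate=.2); st()
robot.servo_line(tp(-.125,.035,.16),rate=.3); st()
look("d")
E
```

```text
7.52 [ 0.5107 -0.1519  0.1271] F [ 1.3467 -0.5054 -0.8576] gap 0.0003
8.05 [ 0.4004 -0.1352  0.1598] F [0.6178 0.0905 0.951 ] gap 0.0004
```

View pics/l_d.png

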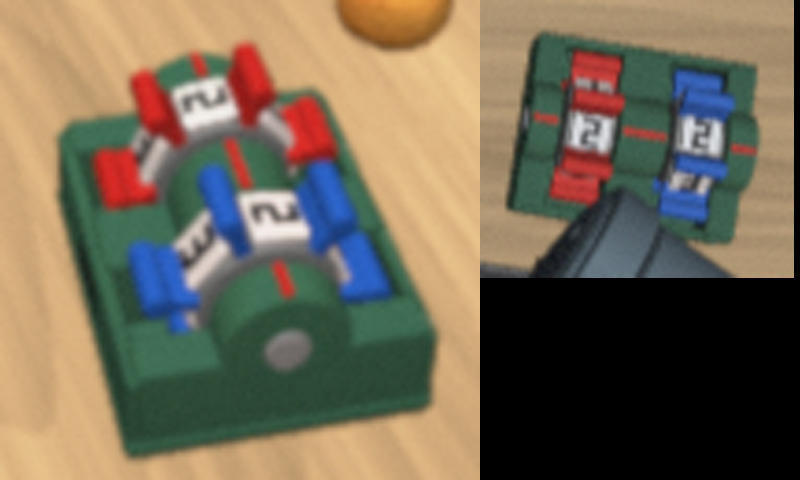

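```bash
cat >ov.py <<'E'
from h import *
PT=([.5162,-.202,-.1428],-.0183); PS=([.5228,-.1774,-.1524],-.007)
def ov(tag,qh,qm):
    outs=[]
    for n,(p,dz),b,f in(("side",PS,(250,205,335,280),9),("top",PT,(300,152,375,222),8)):
        im=cv2.imread(f"pics/{n}_{tag}.png")[b[1]:b[3],b[0]:b[2]]
        im=cv2.resize(im,None,fx=f,fy=f,interpolation=cv2.INTER_CUBIC)
        D=lambda L:((proj(n,world(p,L)+[0,0,dz])-b[:2]+.5)*f-.5).round().astype(np.int32)
        cv2.polylines(im,[D([[0,.075,.078],[0,-.075,.078]])],False,(255,255,0),1)
        for q,yc,c in((qh,.035,(255,255,255)),(qm,-.035,(0,255,255))):
            for k in range(6):
                ff=(q+np.pi/6+k*np.pi/3+np.pi)%(2*np.pi)-np.pi
                if abs(ff)>1.5: continue
                C=np.array([.044*np.sin(ff),0,.052+.044*np.cos(ff)])
                th=np.linspace(0,2*np.pi,25); hull=[]
                for yy in(-.016,.016):
                    hull.append(C+np.c_[.006*np.sin(th),0*th+yc+yy,.006*np.cos(th)])
                cv2.polylines(im,[cv2.convexHull(D(np.vstack(hull)))],True,c,1,cv2.LINE_AA)
        cv2.imwrite(f"pics/ov_{n}_{tag}.png",im)
if __name__=="__main__":
    import sys; ov(sys.argv[1],float(sys.argv[2]),float(sys.argv[3]))
E
python3 ov.py d 2.0 2.19
```

```text
(no output)
```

View pics/ov_side_d.png

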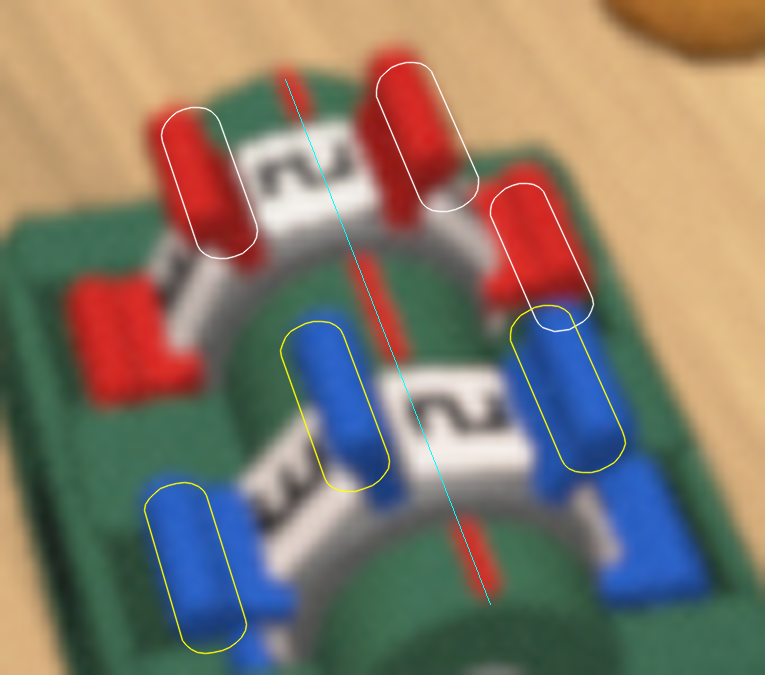

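View pics/ov_top_d.png

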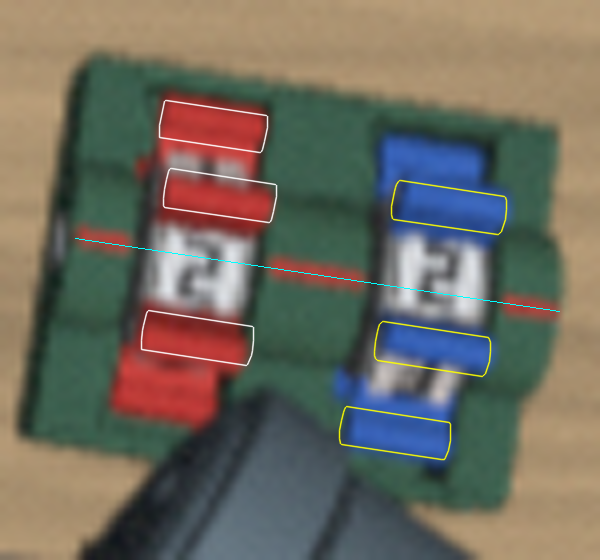

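```bash
cat > f3.py <<'E'
from f2 import *
print("----")
for excl in (False,True):
    O=[o for o in obs if not(excl and o[1][2]==.078)]
    f=lambda p:np.concatenate([proj(n,world(p[:3],L)+[0,0,p[3]])[0]-o for n,L,o in O])
    so=least_squares(f,[.51,-.2,-.14,.012],loss="soft_l1"); print(so.x); print(np.c_[f(so.x).reshape(-1,2)])
E
python3 f3.py | sed -n '/----/,$p'
```

```text
----
[ 0.5146 -0.1943 -0.1498  0.0121]
[[ 0.2814 -0.8223]
 [-0.1897  1.0015]
 [-0.9902 -1.3198]
 [-2.1483 -0.286 ]
 [ 0.1879  0.3584]
 [ 0.0137  1.3294]
 [-0.8198 -1.6631]
 [-0.0939 -0.8857]
 [ 2.6682 -0.0024]
 [-0.6281  2.9022]
 [ 1.3559  1.9579]
 [ 0.1225  0.1242]
 [-1.762  -1.3808]]
[ 0.5139 -0.1939 -0.1429  0.0119]
[[-0.0478 -0.7664]
 [-0.1733  1.0989]
 [-1.3626 -0.8549]
 [-0.2192 -0.693 ]
 [ 2.3528 -0.2145]
 [-0.7483  3.0873]
 [ 1.0556  1.7349]
 [-0.0806  0.1097]
 [-2.4273 -1.139 ]]
```

```bash
cat >>h.py <<'E'
P=np.array([.514,-.194,-.143]); Z0=.012
def tp(x,y,z): return world(P,[x,y,z+Z0])[0]
RO=rot(P[2])
E
python3 - <<'E'
import sys; sys.path.insert(0,'.')
from h import *
robot.servo_line(tp(-.006,.035,.125),RO,rate=.3); st()
robot.servo_line(tp(-.006,.035,.093),rate=.15); st()
robot.servo_line(tp(-.006,.035,.0885),rate=.1); st()
robot.servo_line(tp(.000,.035,.0885),rate=.05); st()
robot.servo_line(tp(.005,.035,.0885),rate=.05); st()
robot.servo_line(tp(.001,.035,.0885),rate=.1); 
robot.servo_line(tp(.001,.035,.125),rate=.2); st()
robot.servo_line(tp(-.12,.035,.15),rate=.35); st()
look("e")
E
python3 ov.py e 2.05 2.17
```

```text
8.69 [ 0.5131 -0.158   0.1353] F [0.2167 0.6429 0.3601] gap 0.0007
9.06 [ 0.512  -0.158   0.1047] F [-0.3183 -1.1057  0.804 ] gap 0.0003
9.31 [ 0.5133 -0.1587  0.1011] F [-1.0974 -0.191   0.1974] gap 0.0001
9.57 [ 0.5195 -0.1595  0.1008] F [ 0.3463 -0.4062  0.0672] gap 0.0004
9.82 [ 0.5239 -0.1599  0.1002] F [-1.1459  0.5618 -0.823 ] gap 0.0007
10.41 [ 0.521  -0.16    0.1383] F [-0.1105  0.2277  0.0108] gap 0.0001
10.91 [ 0.3997 -0.1422  0.1617] F [0.1018 0.3968 0.2165] gap 0.0005
```

View pics/ov_top_e.png

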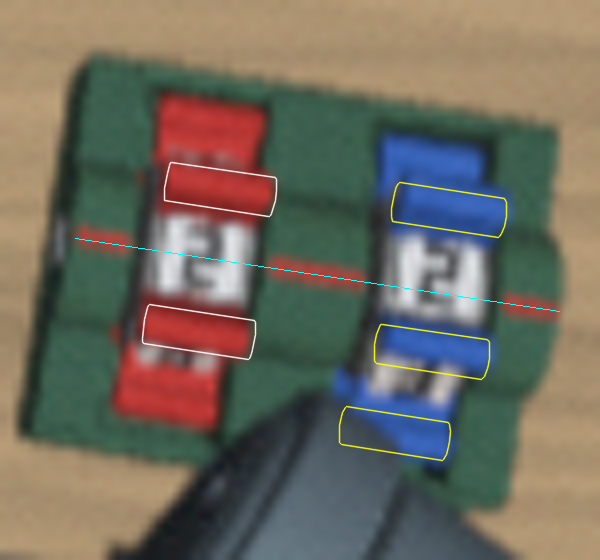

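View pics/l_e.png

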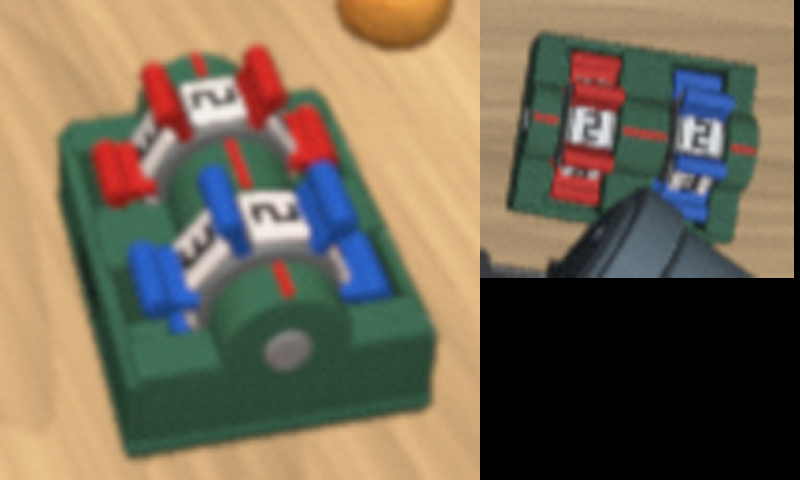

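```bash
cat >meas.py <<'E'
from h import *
from scipy.ndimage import map_coordinates
def prof(im,n,yr,z,ch):
    xs=np.arange(-.04,.0401,.0005); acc=[]
    for y in yr:
        uv=proj(n,world(P,np.c_[xs,0*xs+y,0*xs+z+Z0]))
        acc.append([map_coordinates(im[:,:,c].astype(float),[uv[:,1],uv[:,0]],order=1) for c in range(3)])
    r,g,b=np.mean(acc,0)
    return xs,{"r":r-(g+b)/2,"b":b-(r+g)/2,"w":np.minimum(r,b)}[ch]
def mark(im,n,yr):
    xs,v=prof(im,n,yr,.078,"r"); k=np.abs(xs)<.015; v=np.clip(v[k]-np.median(v),0,None); v[v<.3*v.max()]=0; return (v*xs[k]).sum()/v.sum()
def cross(n,x,z):  # effective local x at plane .078 (where marks) for point at (x,z): shift in plane
    pass
def measure(fn,n,dz=0):
    im=cv2.imread(fn)[:,:,::-1]
    m=np.mean([mark(im,n,[y]) for y in(-.008,-.004,0,.004,.008)])
    C=np.linalg.inv(np.eye(4)); cam=CAL[n][1][:3,3]
    # camera in timer frame
    d=cam-[P[0],P[1],Z0]; c,s=np.cos(P[2]),np.sin(P[2]); cl=np.array([c*d[0]+s*d[1],-s*d[0]+c*d[1],d[2]])
    res=[]
    for yc,ch in((.035,"r"),(-.035,"b")):
        zp=.092
        xs,v=prof(im,n,yc+np.linspace(-.008,.008,9)+dz,zp,"w")
        w=v-np.minimum(v.min(),60)
        # central white run
        i0=np.argmin(abs(xs-m)); h=(v[abs(xs)<.012].max()*.5+np.percentile(v,5)*.5)
        def edge(step):
            i=np.argmax(np.where(abs(xs-m)<.008,v,-1))
            while v[i]>h: i+=step
            j=i-step; return xs[i]+(xs[j]-xs[i])*(h-v[i])/(v[j]-v[i])
        a,b=edge(-1),edge(1)
        # predicted silhouette of bar inner faces in the x-z plane via camera (cl x,z scaled in-plane)
        def sil(ff,side):
            th=np.linspace(0,2*np.pi,181); X=.044*np.sin(ff)+.006*np.cos(th); Z=.052+.044*np.cos(ff)+.006*np.sin(th)
            xp=cl[0]+(X-cl[0])*(cl[2]-zp)/(cl[2]-Z); return xp.max() if side<0 else xp.min()
        # mark shift due height: m measured at z=.078 plane exact; offset m is pose error
        def f(p): return [sil(p[0]-np.pi/6,-1)+m-a-p[1], sil(p[0]+np.pi/6,1)+m-b+p[1]]
        so=least_squares(f,[0,0],x_scale=[.1,.001]); res.append((so.x[0],a,b,so.x[1]))
    return m,res
if __name__=="__main__":
    import sys
    for fn in sys.argv[1:]:
        m,r=measure(fn,"top"); print(fn,"mark",round(m*1e3,2),*[np.round([x[0],x[1]*1e3,x[2]*1e3,x[3]*1e3],3) for x in r])
E
python3 meas.py pics/top0.png pics/top_d.png pics/top_e.png
```

```text
pics/top0.png mark 0.9 [ -0.222 -19.194   3.901  -4.231] [ 0.07  -8.035 14.686 -4.38 ]
pics/top_d.png mark 0.89 [ -0.14  -16.152   7.02   -4.394] [ 0.069 -8.034 14.649 -4.4  ]
pics/top_e.png mark 0.9 [ -0.05  -12.952  10.603  -4.232] [ 0.069 -8.038 14.669 -4.389]
```

```bash
python3 - <<'E'
import sys; sys.path.insert(0,'.')
from h import *
robot.servo_line(tp(-.001,.035,.120),rate=.35)
robot.servo_line(tp(-.001,.035,.0885),rate=.15); st()
robot.servo_line(tp(.0069,.035,.0885),rate=.04); robot.sleep(.1); st()
robot.servo_line(tp(.002,.035,.0885),rate=.1)
robot.servo_line(tp(.001,.035,.118),rate=.2); st()
robot.servo_line(tp(-.055,-.033,.118),rate=.3)
robot.servo_line(tp(-.046,-.035,.074),rate=.2); st()
for x,z in((-.034,.080),(-.024,.0855),(-.012,.0885),(-.002,.0885)):
    robot.servo_line(tp(x,-.035,z),rate=.06); o=st()
    if np.linalg.norm(o["wrist_force"])>25: print("STOP"); break
else:
    robot.servo_line(tp(.006,-.035,.0885),rate=.04); robot.sleep(.1); st()
    robot.servo_line(tp(.001,-.035,.0885),rate=.1)
robot.servo_line(tp(.001,-.035,.118),rate=.2); st()
robot.servo_line(tp(-.14,-.035,.15),rate=.35); st()
look("f")
E
python3 meas.py pics/top_f.png
```

```text
11.87 [ 0.5169 -0.1588  0.1002] F [-0.0301  0.5563  0.4821] gap 0.0005
12.32 [ 0.5263 -0.1606  0.1011] F [-0.556  -0.2656  0.2805] gap 0.0005
12.87 [ 0.521  -0.1601  0.1313] F [ 0.3425  0.6889 -1.0858] gap 0.0007
13.68 [ 0.4633 -0.2208  0.0852] F [0.5529 0.4619 0.7907] gap 0.0007
14.06 [ 0.4763 -0.2242  0.0931] F [-0.8031  0.3403  0.5949] gap 0.0006
14.4 [ 0.4858 -0.2255  0.0978] F [ 0.0527 -0.535   0.268 ] gap 0.0005
14.76 [ 0.4978 -0.2271  0.1006] F [-0.312  -0.104  -0.3395] gap 0.0003
15.07 [ 0.5076 -0.2284  0.1005] F [-0.0337 -0.3934  0.229 ] gap 0.0004
15.53 [ 0.5149 -0.2294  0.1004] F [-2.2608  0.9408 -1.9941] gap 0.0006
16.07 [ 0.5112 -0.2297  0.1316] F [0.3219 0.0187 0.2987] gap 0.0004
16.64 [ 0.3703 -0.2089  0.1619] F [0.0011 0.5216 0.2775] gap 0.0005
pics/top_f.png mark 0.89 [  0.    -11.032  12.475  -4.186] [ -0.039 -12.42   10.905  -4.337]
```

View pics/l_f.png

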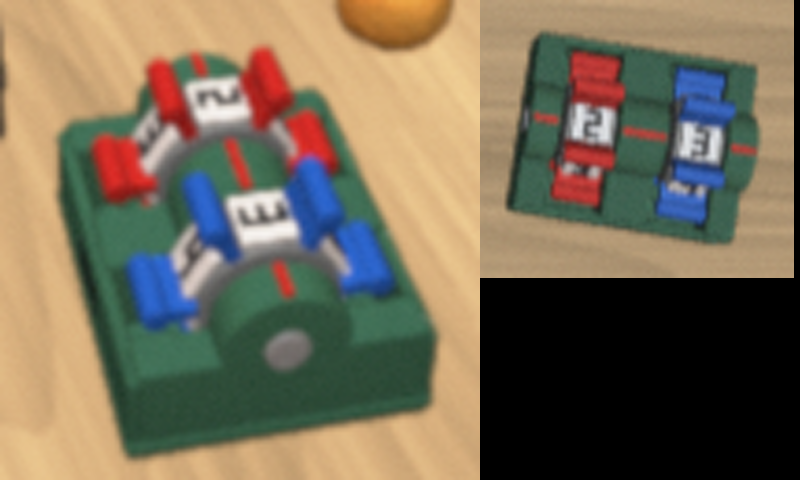

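```bash
python3 - <<'E'
import sys; sys.path.insert(0,'.')
from h import *
from meas import mark
im=cv2.imread("pics/top_f.png")[:,:,::-1]
for y in(-.07,-.065,-.01,0,.01,.062,.066): print(y,round(mark(im,"top",[y])*1e3,2))
E
```

```text
-0.07 0.32
-0.065 0.48
-0.01 0.89
0 0.76
0.01 1.02
0.062 1.15
0.066 1.24
```

```bash
python3 - <<'E'
import sys; sys.path.insert(0,'.')
from h import *
robot.servo_line(tp(-.001,-.035,.120),rate=.3)
robot.servo_line(tp(-.001,-.035,.0885),rate=.15); st()
robot.servo_line(tp(.0073,-.035,.0885),rate=.04); robot.sleep(.1); st()
robot.servo_line(tp(.002,-.035,.0885),rate=.1)
robot.servo_line(tp(.001,-.035,.118),rate=.2); st()
robot.servo_line(tp(-.15,-.035,.15),rate=.35); st()
look("g")
E
python3 meas.py pics/top_g.png
```

```text
17.73 [ 0.5068 -0.2281  0.1004] F [ 0.2181 -0.7924 -0.2604] gap 0.0002
18.18 [ 0.5167 -0.2299  0.101 ] F [-0.4388 -0.4488 -0.791 ] gap 0.0003
18.73 [ 0.511  -0.2295  0.1313] F [-0.0399 -0.0791 -0.6559] gap 0.0006
19.32 [ 0.3605 -0.2074  0.1619] F [ 0.3492 -0.731  -0.1317] gap 0.0003
pics/top_g.png mark 0.89 [  0.001 -11.049  12.526  -4.151] [  0.003 -10.739  12.388  -4.37 ]
```

View pics/l_g.png

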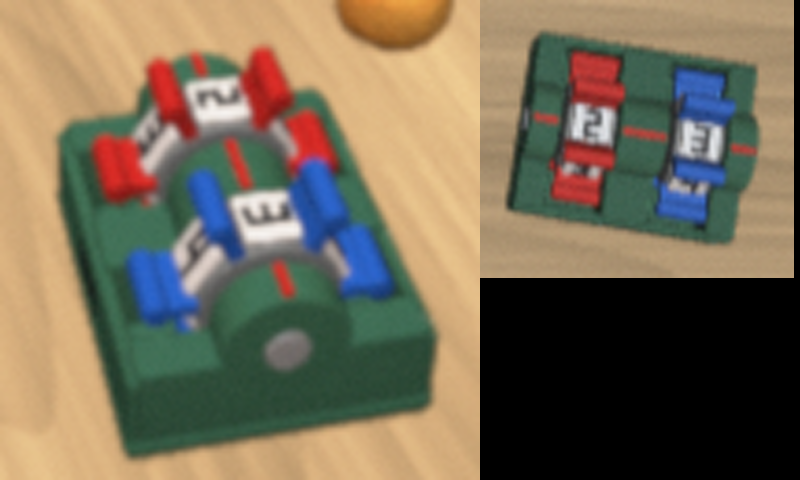

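The 2 (red wheel) and the 3 (blue wheel) both lie between the red marks, within about 0.01 rad. The arm is clear, so I'm handing in.

```bash
python3 -c "
from bench import robot
robot.job_done()"
```

```text
the job is handed in; nothing more can be done
```

The green timer now reads 2 hours 30 minutes. I set the hours wheel to 2 first, then the minutes wheel to 3. I handed in at about 19 s, with the arm drawn back and touching nothing.

- **Last check:** in the top picture the hours wheel was about 0.00 rad and the minutes wheel about +0.003 rad off square to the red marks. A slight tilt in the mark line makes that good to about 0.01 rad. The side picture also shows 2 and 3 on top. I did not touch the cream timer.
- **High force on the first push:** on the first push at the hours wheel, the wrist force read about 79 N for a moment, above the 40 N figure for the arm or gripper body but below the 120 N wrist limit. As far as I can tell only the closed fingertips were in contact. I had assumed the timer stood at z = 0, but it sits about 12 mm higher, so the fingertips came in too low over the wheel. After I corrected the height, every reading I took was about 3 N or less.
- **Disagreement between cameras:** with the timer assumed at z = 0, the two cameras disagreed by about 15 mm in y. The 12 mm height removed most of that, and the leftover errors of up to 3 pixels in the position fit are probably from rounded edges.

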